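Free the folded-sheet model from its clamp

TASK

The glue on the thin folded-sheet model has set: loosen the wing knob of its clamp until the jaw stands well clear of it, then lift the model out and set it down softly, upright, in the middle of the pink foam pad, leaving the clamp open. The model is delicate: hold it with a light grip and do not let the clamp crush it; nobody remembers which way this knob's thread runs, so try it a little each way and feel which way it gives. Leave the marker, the eraser and the white sleeve alone.

Things in the scene. Friction and masses are not known exactly. Their poses are not given: they have to be found in the camera images.
- model_center (a point): Centre of the model: a white hollow ball-like solid of thin sheet with round holes, 60 mm across and high, 55 to 95 g; the point is 30 mm above its underside. Its flat upright faces (25 mm wide, 25 mm tall, at mid-height) look along its x and y. The jaws hold its y faces; grip it across x, from above. Harmful: a grip over 40 N (each finger), 35 N from the clamp, 15 N on the pad, a fall of 10 mm.
- seat (a point): Middle of the model's seat, on top of the clamp's base plate, 12 mm above the table; axes of the clamp. The clamp is fixed: a metal plate 90 mm along x, from y = -60 to +145 mm; a fixed jaw (44 mm wide, top 56 mm above the table) with its face at y = -30 mm; a moving jaw with its face at y = +30 mm; a grey drive housing (70 x 50 mm, top 46 mm above the table) under the knob.
- jaw_lip (a point): Middle of the inner edge of the lip on top of the moving jaw, which moves along the clamp's +y to open. The lip, 44 mm wide and 62 to 69 mm above the table, reaches 4.5 mm in over the model's sloping shoulder, so the model cannot be lifted until the jaw is open.
- knob_grip (a point): Where to grip the clamp's knob: a black wing knob with an upright axis, 115 mm from the seat along the clamp's +y. The wing is a bar 46 mm long (this point's x) and 12 mm thick (y), standing from 53 to 85 mm above the table over a disc of 19 mm radius; the point is on the axis, 73 mm above the table. The frame turns with the knob.
- knob (a joint): Turn of the knob in rad from just clamped (starts at 0 to 0.15); grows as it loosens. The jaw opens 5 mm per rad, to a stop at 2.3; from 1.2 the lip is clear of the model. Which way loosens, seen from above, is not known. The right way turns on easily (0.03 N m); the wrong way it stiffens (over 0.1 N m) and stops near -0.2, biting on the model; wrung on, it crushes the model. It stays where left.
- pad_top (a point): Middle of the top of the pink foam pad that is to take the model: 45 mm (x) by 70 mm (y), 10 mm thick, fixed flat on the table; z is up. It is springy: it gives about 1 mm for 2.5 N. The model's centre comes to stand 30 mm above this point.
- marker: White and red marker pen lying on the table, 135 mm long along its y, 17 mm thick; origin under its middle. Leave it alone.
- eraser: Eraser in a sleeve, 21 x 45 x 13 mm; origin under its middle. Leave it alone.
- white_sleeve: White plastic sleeve standing on end, 38 mm in diameter, 50 mm high; origin under its middle. Leave it alone.
Things that resemble listed ones, but are neither listed nor needed, are in the scene too. Of the things that look like the part that bears pad_top, take the one that is farthest from the robot's base at the start.

How it is judged:
By the outcome, as a careful person would: the job done as asked, in the order asked, and still so for the second after the job is handed in, with the robot touching nothing.
It also fails if it takes over 58 s, if anything falls off the work surface, if the arm or the gripper's body presses on something with over 40 N, if the wrist force passes 120 N, or if a joint passes its speed limit or range.

ROBOT

A 7-joint arm with a two-finger parallel gripper is mounted at the origin on a cart in front of the work surface, level with it; the furniture and walls round the work are solid. World frame = base frame: x ahead of the robot, y to its left, z up, the work surface at z = 0. Lengths are in m, angles in rad, forces in N, time in s.
With the tool pointing down it reaches from about 0.4 to 0.85 m from the base axis. Payload 6.9 kg.
Tool frame: the origin (TCP) lies midway between the tips of the shut fingers; the grasp point (between the pads) lies behind it (ctrl.pinch_z is the z of the grasp point in the tool frame, in m); z points along the fingers, y is the direction in which the jaws open and shut (so a half turn about z gives the same grasp; the last joint's range is limited). The gripper opens to 85 mm and grips with 20 to 120 N. Pads are 22 mm wide; open, the fingers measure 114 mm over their backs; the gripper's body (76 mm by 85 mm) begins 54 mm behind the grasp point. The pads swing forward as they close: fully open they stand 13 mm farther back than shut.
Start: joints at [-1.143, 0.507, -0.238, 1.5, 0.126, 1.149, -0.155], TCP at [0.198, 0.593, 0.231] pointing down, gripper open.
Joint ranges: [-3.08, 3.08], [-0.24, 2.05], [-1.43, 1.35], [0, 2.5], [-1.52, 4.66], [0.17, 1.96], [-2.89, 2.89]. Speed limits (rad/s): [2.39, 2.39, 3.14, 3.14, 3.14, 3.14, 3.14].

INTERFACE

Orientations are given as a unit quaternion [w, x, y, z].
In Python, from station import ctrl, get_state, vision, ticket, models gives the robot as it stands. Calls block until the motion is done:
- ctrl.movep(position, orientation): joint-space move of the TCP to a pose.
- ctrl.movel(position, frame=None, max_speed=0.15): straight line of the TCP; frame=None keeps the orientation; max_speed is the mean speed in m/s.
- ctrl.set_joints(angles): joint-space move.
- ctrl.ungrasp() and ctrl.close_gripper(force=None): open the fingers fully, or close them until they stop; force is the grip in N (None keeps the last).
- ctrl.pause(seconds).
- ctrl.ik(position, orientation): joint angles nearest the present ones, or None.
- get_state(): the state.
- vision.grab_frame(name): name is "scene" or "top" or "wrist"; returns (picture, depth): 384x512x3 uint8, blue, green, red; 384x512 float32, m along the optical axis (not along the pixel's ray), 0 where there is no reading.
- vision.camera_info(name): a dict with "mtx" (3x3 intrinsics, pixels), "R" (3x3) and "t" (3): a world point X has camera coordinates R X + t; the wrist camera has in their place "hand_eye" (4x4, takes a point from camera to tool coordinates, whose origin is the TCP and whose axes are the flange's). Camera axes: x right, y down, z forward; pixel columns grow to the right and rows downward; lengths in m; the calibration is good to about 2 mm. A picture is of the moment at which its call begins: read the wrist's pose just before it. camera_info takes no time and is no camera call.
A pose or a line that the arm cannot do raises ctrl.Unreachable and nothing moves.
- ticket.close_job(): hands the job in, once; it reports no verdict.
Trained networks look in the newest picture that a camera, given by its name, has taken for a name from the list of things; names that differ only in an ending like _2 or _b are one class to them, and where a whole thing is asked for, a point or a joint stands for the part that bears it (a point fixed in the world has none). Each returns a list of dicts, best first, with "p" (0 to 1); they miss things now and then, are a little off and sometimes report something else, mostly with a low value. They report only what shows in the picture. A call takes as long as a camera call. They do not tell look-alikes from the thing itself.
- models.recognise(camera, target): "point" ([column, row] in pixels, amid what is visible of it).
- models.masks_of(camera, target): "mask" (384x512 bool, what is visible of it) and "point" ([column, row] in pixels, amid what is visible of it).
The state is a dict: "time": time; "qpos": joint angles; "qd": joint speeds; "tau": joint torques, N m; "tcp_pos": TCP position; "eef_rot": TCP orientation; "contact_force": force on the tool from outside, world axes, zero at the start; "wrist_torque": the same for the moment, N m; "width": finger opening in m.
Only numpy, scipy, OpenCV 4.12 (cv2) and the standard library are available. Lean on these libraries where they do the work, as an engineer would, in place of code of your own. Each camera call takes 0.05 s, during which the arm holds its last target.

## Working session

There is one attempt and no reset: what is moved stays moved. The work goes in short steps, each a Python script; the robot and the scene stay as the last script left them, time stands still between calls to the robot, and variables do not carry over. Pictures are saved under pics/ and viewed, and the job is handed in when it is done.

```bash
ls; mkdir -p pics
python3 - <<'E'
from station import ctrl,get_state,vision,models
import cv2,numpy as np
s=get_state();print(s['time'],s['tcp_pos'],s['eef_rot'],s['width'],ctrl.pinch_z,s['contact_force'])
for n in ["scene","top"]:
    im,d=vision.grab_frame(n);cv2.imwrite(f'pics/{n}0.png',im);np.savez(f'{n}0.npz',im=im,d=d)
    i=vision.camera_info(n);print(n,i)
    for t in ["model_center","knob_grip","pad_top","jaw_lip"]:
        print(t,[(r['p'],r['point']) for r in models.recognise(n,t)])
print(vision.camera_info("wrist"))
E
```

```text
pics
0.0 [0.19757738 0.59242478 0.23042623] [-1.21895317e-04  1.60185227e-01  9.87086569e-01 -8.84677405e-04] 0.0854222431294876 -0.0187 [ 0.2659368  -0.56444673 -0.18138494]
scene {'mtx': array([[395.70642173,   0.        , 256.32525473],
       [  0.        , 395.70642173, 191.6575359 ],
       [  0.        ,   0.        ,   1.        ]]), 'R': array([[ 0.44202158, -0.89685841, -0.01618396],
       [-0.53096603, -0.24706252, -0.81057707],
       [ 0.72297441,  0.36688569, -0.58540832]]), 't': array([-0.18434007,  0.38103446,  0.51881098])}
model_center [(0.78, [322.6, 236.1])]
knob_grip [(0.9, [284.4, 204.7])]
pad_top [(0.89, [185.2, 250.7]), (0.7, [212.4, 215.0])]
jaw_lip [(0.61, [308.8, 224.5]), (0.52, [214.0, 212.9])]
top {'mtx': array([[415.30933776,   0.        , 252.41602952],
       [  0.        , 415.30933776, 192.9164769 ],
       [  0.        ,   0.        ,   1.        ]]), 'R': array([[ 0.00822568, -0.99996323, -0.00242504],
       [-0.99342291, -0.00789485, -0.11423046],
       [ 0.11420711,  0.00334872, -0.99345132]]), 't': array([0.05806676, 0.54399724, 0.86394553])}
model_center [(0.79, [336.2, 204.9])]
knob_grip [(0.86, [284.1, 178.1])]
pad_top [(0.63, [206.0, 261.9]), (0.59, [206.8, 202.9])]
jaw_lip [(0.47, [318.4, 196.1])]
{'mtx': array([[334.20443691,   0.        , 252.16128258],
       [  0.        , 334.20443691, 192.84411829],
       [  0.        ,   0.        ,   1.        ]]), 'hand_eye': array([[ 8.10719445e-04, -9.66084991e-01, -2.58223028e-01,
         6.52739519e-02],
       [ 9.99998661e-01,  4.16087223e-04,  1.58290584e-03,
        -9.61046874e-04],
       [-1.42177827e-03, -2.58223965e-01,  9.66084035e-01,
        -1.42645226e-01],
       [ 0.00000000e+00,  0.00000000e+00,  0.00000000e+00,
         1.00000000e+00]])}
```

View pics/scene0.png

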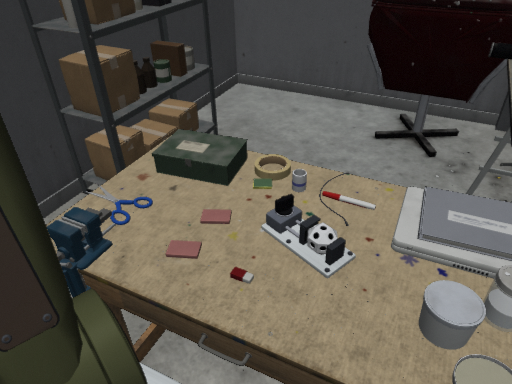

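View pics/top0.png

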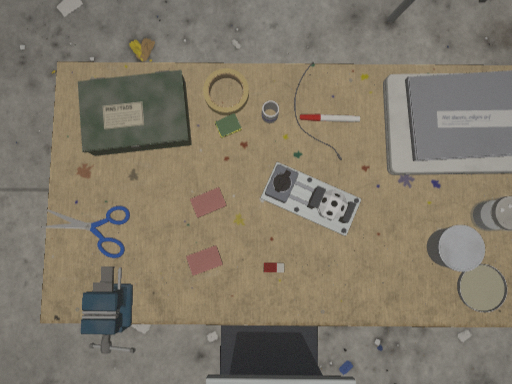

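The scene view shows the clamp with its knob at (285,205) and the model at (322,237). There are two pads, at (217,215) and (184,249). In the top view, up is +x, so the pad at (208,203) is the farther one and the target. Next I'll measure these from the depth data.

```bash
cat > h.py <<'E'
import numpy as np,cv2
from station import ctrl,get_state,vision,models
def cloud(n,d,pose=None):
    i=vision.camera_info(n);K=i['mtx'];v,u=np.mgrid[:384,:512]
    P=np.stack([(u-K[0,2])/K[0,0]*d,(v-K[1,2])/K[1,1]*d,d],-1)
    if 'R' in i: return (P-i['t'])@i['R']
    H=i['hand_eye'];P=P@H[:3,:3].T+H[:3,3]
    from scipy.spatial.transform import Rotation as Ro
    p,q=pose;return P@Ro.from_quat([q[1],q[2],q[3],q[0]]).as_matrix().T+p
def heightmap(C,im,x0,x1,y0,y1,res=0.001): pass
E
python3 - <<'E'
from h import *
for n in ["top","scene"]:
    z=np.load(n+'0.npz');im,d=z['im'],z['d'];C=cloud(n,d);ok=d>0
    X,Y,Z=C[...,0],C[...,1],C[...,2]
    hsv=cv2.cvtColor(im,cv2.COLOR_BGR2HSV)
    print(n,'table z',np.median(Z[ok&(X>.3)&(X<.8)&(abs(Y)<.5)]))
    def rect(m,l):
        k,lab,st,ce=cv2.connectedComponentsWithStats(m.astype(np.uint8))
        for i in range(1,k):
            if st[i,4]>150:
                P=C[lab==i];
                r=cv2.minAreaRect((P[:,:2]*1000).astype(np.float32));print(l,st[i,4],ce[i].round(),'mean',P.mean(0).round(4),'rect',np.round(r[0],1),np.round(r[1],1),round(r[2],1))
    pk=ok&(hsv[...,0]>165)&(hsv[...,1]>60)&(hsv[...,1]<150)&(hsv[...,2]>100)&(Z<.03)
    pk2=ok&((hsv[...,0]>165)|(hsv[...,0]<5))&(hsv[...,1]>60)&(Z<.03)&(Z>-.01)&(X>.3)&(X<.8)
    rect(pk2,'pink')
    # clamp region
    reg=ok&(X>.4)&(X<.75)&(Y>-.3)&(Y<.1)
    rect(reg&(Z>.006)&(hsv[...,1]<60),'clampall')
    rect(reg&(Z>.065),'high>65'); 
    m=reg&(Z>.075);P=C[m]
    if m.sum()>5:
        r=cv2.minAreaRect((P[:,:2]*1000).astype(np.float32));print('wing',m.sum(),P.mean(0).round(4),r)
    b=im[90:290,180:400];cv2.imwrite(f'pics/{n}z.png',cv2.resize(b,None,fx=3.5,fy=2.9,interpolation=cv2.INTER_CUBIC)[:600,:800])
E
```

```text
top table z 0.001912966567297719
pink 219 [207. 202.] mean [0.5259 0.1627 0.0107] rect [525.6 160.5] [40.8 65.7] 25.2
pink 248 [203. 261.] mean [0.397  0.1691 0.0109] rect [398.5 166.6] [41.5 67.7] 20.7
clampall 2585 [403. 136.] mean [ 0.6702 -0.266   0.0334] rect [ 670.1 -266.7] [159.5  66.9] 0.2
clampall 255 [270. 111.] mean [0.725  0.0256 0.0353] rect [725.3  25.4] [36.4 36.8] 64.7
clampall 249 [340. 118.] mean [ 0.7169 -0.1318  0.0144] rect [ 717.8 -132.5] [86.3 14.4] 88.4
clampall 3767 [311. 198.] mean [ 0.5331 -0.0624  0.0364] rect [536.7 -65.8] [204.9  90.6] 66.2
high>65 196 [317. 196.] mean [ 0.5335 -0.0716  0.0696] rect [533.7 -71.8] [18.8 43.7] 65.9
high>65 325 [333. 203.] mean [ 0.5193 -0.1035  0.0705] rect [ 519.5 -103.5] [42.1 42. ] 60.8
wing 149 [ 0.5621 -0.0052  0.0847] ((539.5884399414062, -51.49542236328125), (131.21681213378906, 45.21247863769531), 63.84728240966797)
scene table z 0.00115822852699071
pink 371 [216. 216.] mean [0.5188 0.1585 0.0097] rect [521.7 160.2] [44.5 67.8] 23.0
pink 506 [183. 249.] mean [0.3928 0.1644 0.0098] rect [396.  165.7] [47.  68.8] 20.0
clampall 254 [299. 178.] mean [0.7185 0.0241 0.0347] rect [722.1  25.5] [38.8 37. ] 29.5
clampall 3406 [308. 238.] mean [ 0.5148 -0.073   0.0353] rect [533.3 -64.7] [207.6  92. ] 67.0
clampall 200 [357. 202.] mean [ 0.7126 -0.1321  0.0127] rect [ 714.3 -131.5] [89.  14.6] 89.7
clampall 1713 [413. 226.] mean [ 0.6527 -0.269   0.0321] rect [ 668.3 -266.7] [163.2  66.4] 0.1
high>65 195 [284. 201.] mean [ 5.589e-01 -1.000e-04  7.830e-02] rect [5.621e+02 3.000e-01] [14.9 47.3] 60.1
high>65 219 [323. 230.] mean [ 0.5128 -0.1056  0.0701] rect [ 514.3 -104.9] [42.7 37.1] 72.7
wing 130 [5.596e-01 4.000e-04 8.240e-02] ((562.1925659179688, 0.5149936676025391), (14.430248260498047, 47.30039596557617), 60.1005973815918)
```

View pics/topz.png

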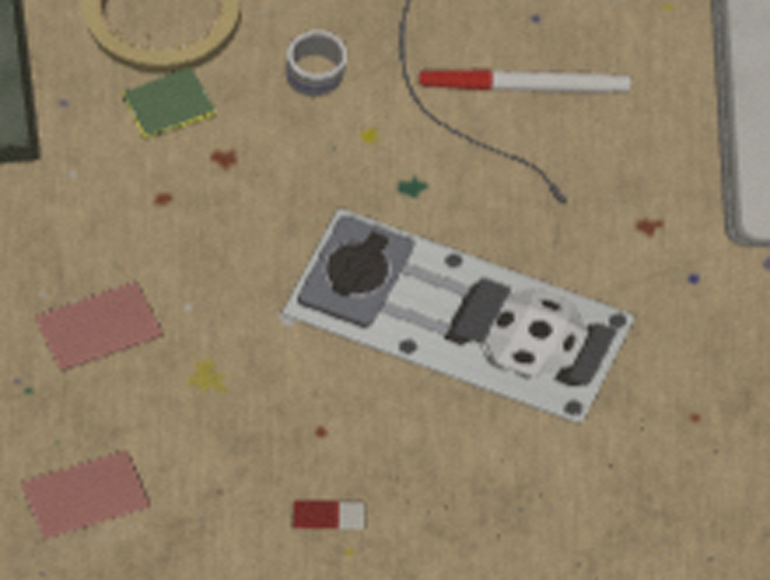

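```bash
cat >> h.py <<'E'
from scipy.spatial.transform import Rotation as Ro
def q_y(ang):
    "tool down, tool y axis along world yaw ang (rad)"
    y=np.array([np.cos(ang),np.sin(ang),0]);z=np.array([0,0,-1.]);x=np.cross(y,z)
    q=Ro.from_matrix(np.stack([x,y,z],1)).as_quat();return np.array([q[3],q[0],q[1],q[2]])
def snap(n,name):
    s=get_state();im,d=vision.grab_frame(n);cv2.imwrite(f'pics/{name}.png',im);np.savez(name+'.npz',im=im,d=d,p=s['tcp_pos'],q=s['eef_rot']);return im,d,s
E
python3 - <<'E'
from h import *
for a in [60,-120,66+45,66-45]:
  for da in [0,2.1,-2.1]:
    for z in [.054,.2]:
      r=ctrl.ik([.563,0.001,z],q_y(np.radians(a)+da));print(a,da,z,None if r is None else np.round(r,2))
E
```

```text
60 0 0.054 [-0.02  0.61 -0.04  1.88  0.03  0.65  0.97]
60 0 0.2 [-0.1   0.44  0.08  1.72 -0.04  0.99  1.04]
60 2.1 0.054 [ 0.31  0.66 -0.56  1.88  0.5   0.75  2.62]
60 2.1 0.2 [ 0.25  0.46 -0.45  1.71  0.23  1.02  2.87]
60 -2.1 0.054 [-0.32  0.65  0.44  1.88 -0.42  0.69 -0.69]
60 -2.1 0.2 [-0.39  0.48  0.52  1.72 -0.28  1.01 -0.82]
-120 0 0.054 [-0.59  0.82  0.95  1.89 -0.86  0.91 -1.3 ]
-120 0 0.2 [-0.69  0.69  1.15  1.72 -0.67  1.19 -1.45]
-120 2.1 0.054 [-0.19  0.62  0.23  1.88 -0.22  0.66  0.18]
-120 2.1 0.2 [-0.27  0.45  0.33  1.72 -0.17  1.    0.13]
-120 -2.1 0.054 [ 0.13  0.62 -0.28  1.88  0.26  0.68  1.79]
-120 -2.1 0.2 [ 0.05  0.44 -0.14  1.72  0.07  1.    1.97]
111 0 0.054 [ 0.11  0.62 -0.25  1.88  0.23  0.67  1.67]
111 0 0.2 [ 0.03  0.43 -0.11  1.72  0.05  0.99  1.84]
111 2.1 0.054 [-0.59  0.82  0.95  1.89 -0.86  0.91 -1.45]
111 2.1 0.2 [-0.69  0.69  1.15  1.72 -0.67  1.19 -1.6 ]
111 -2.1 0.054 [-0.22  0.63  0.27  1.88 -0.25  0.66  0.04]
111 -2.1 0.2 [-0.29  0.46  0.36  1.72 -0.19  1.   -0.02]
21 0 0.054 [-0.14  0.62  0.15  1.88 -0.14  0.65  0.46]
21 0 0.2 [-0.2   0.44  0.24  1.72 -0.12  0.99  0.44]
21 2.1 0.054 [ 0.19  0.63 -0.36  1.88  0.33  0.69  2.1 ]
21 2.1 0.2 [ 0.13  0.44 -0.26  1.71  0.13  1.    2.29]
21 -2.1 0.054 [-0.35  0.66  0.49  1.89 -0.46  0.7  -1.33]
21 -2.1 0.2 [-0.43  0.49  0.6   1.72 -0.32  1.02 -1.45]
```

Run:
```python
from h import *
ctrl.movep([.55,-.03,.24],q_y(np.radians(60)))
im,d,s=snap('wrist','w1');print(s['time'],s['tcp_pos'])
C=cloud('wrist',d,(s['tcp_pos'],s['eef_rot']));X,Y,Z=[C[...,i] for i in range(3)];ok=d>0
hsv=cv2.cvtColor(im,cv2.COLOR_BGR2HSV)
def R(m,l):
    P=C[m]
    if len(P)<5: print(l,len(P));return
    r=cv2.minAreaRect((P[:,:2]*1000).astype(np.float32));print(l,len(P),P.mean(0).round(4),np.round(r[0],1),np.round(r[1],1),round(r[2],1))
reg=ok&(X>.4)&(X<.66)&(Y>-.2)&(Y<.1)
print('table',np.median(Z[ok&(Z<.006)]))
kn=np.hypot(X-.563,Y-.001)<.035
R(reg&(Z>.076)&kn,'wing'); R(reg&(Z>.082)&kn,'wing82');R(reg&(Z>.06)&kn,'wing60')
R(reg&(Z>.006)&(Z<.02)&(hsv[...,1]<60),'plate')
R(reg&(Z>.066)&~kn,'top66')
```

```text
3.0333 [ 0.5501463  -0.02874219  0.23992572]
table -0.00017420182165589493
wing 20297 [0.5602 0.0073 0.3017] [563.3   2.2] [67.5 44.9] 72.4
wing82 20245 [0.5603 0.0073 0.3023] [563.5   2.2] [67.5 44.5] 72.4
wing60 20386 [0.5602 0.0072 0.3007] [563.2   2.2] [67.5 45. ] 72.4
plate 5659 [ 0.5226 -0.0634  0.0118] [570.3 -80.9] [205.3 168.6] 66.4
top66 21137 [ 0.5236 -0.0597  0.2851] [544.1 -41.8] [173.6  44.1] 67.4
```

View pics/w1.png

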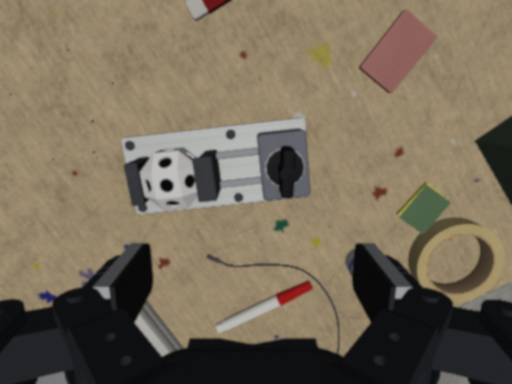

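The wrist view shows the knob at (287,168), with the wing almost vertical in the picture, and the model at (168,178). The fingers got into my height masks, so I'll filter them out.

Run:
```python
from h import *
z=np.load('w1.npz');im,d=z['im'],z['d']
C=cloud('wrist',d,(z['p'],z['q']));X,Y,Z=[C[...,i] for i in range(3)];ok=(d>0)&(Z<.1)
ok[235:]=False
hsv=cv2.cvtColor(im,cv2.COLOR_BGR2HSV)
def R(m,l):
    P=C[m]
    if len(P)<5: print(l,len(P));return
    r=cv2.minAreaRect((P[:,:2]*1000).astype(np.float32));print(l,len(P),P.mean(0).round(4),np.round(r[0],1),np.round(r[1],1),round(r[2],1))
    Q=P[:,:2]-P[:,:2].mean(0);w,V=np.linalg.eigh(Q.T@Q);v=V[:,1];print('  pca long',np.degrees(np.arctan2(v[1],v[0]))%180)
kn=np.hypot(X-.563,Y-.001)<.03
R(ok&(Z>.076)&kn,'wing'); R(ok&(Z>.082)&kn,'wing82')
R(ok&(Z>.04)&(Z<.048)&(np.hypot(X-.563,Y-.001)<.06),'housing')
R(ok&(Z>.006)&(X<.7)&(Y>-.2)&(Y<.06)&(hsv[...,1]<60),'clamp')
md=np.hypot(X-.518,Y+.104)<.05
print('zs',np.histogram(Z[md],bins=np.arange(0,.085,.004)))
br=hsv[...,2]>150
R(ok&md&(Z>.06)&br,'modeltop');R(ok&md&(Z>.03)&br,'modelwhite')
R(ok&(Z>.06)&~br&(np.hypot(X-.531,Y+.075)<.035),'lip')
R(ok&(Z>.05)&~br&(np.hypot(X-.505,Y+.136)<.03),'fixjaw')
pad=ok&((hsv[...,0]>165)|(hsv[...,0]<6))&(hsv[...,1]>60)&(Z<.02)&(np.hypot(X-.523,Y-.16)<.06)
R(pad,'pad')
```

```text
wing 696 [0.562  0.0014 0.0843] [563.    1.3] [15.8 45. ] 65.3
  pca long 149.03164962569466
wing82 644 [0.5626 0.0013 0.0846] [563.2   1.4] [15.5 44.5] 63.4
  pca long 148.62544348618107
housing 1777 [0.5582 0.0027 0.0454] [563.6   1.1] [50.  70.3] 66.4
  pca long 155.70179084531165
clamp 14564 [ 0.5263 -0.0576  0.0384] [476.6 -40.1] [205.2 216.8] 66.6
  pca long 65.39664155377676
zs (array([  61,   11,  985,  571,   23,   24,   64,   44,   87,   80,   48,
         62,   76,  699,  797,  511,  547, 1538,  195,    0,    0]), array([0.   , 0.004, 0.008, 0.012, 0.016, 0.02 , 0.024, 0.028, 0.032,
       0.036, 0.04 , 0.044, 0.048, 0.052, 0.056, 0.06 , 0.064, 0.068,
       0.072, 0.076, 0.08 , 0.084]))
modeltop 1426 [ 0.5156 -0.1016  0.0683] [ 517.3 -104.9] [48.7 49.4] 66.1
  pca long 93.06763596741669
modelwhite 1914 [ 0.5135 -0.1022  0.0651] [ 516.4 -107.3] [53.7 60.4] 66.1
  pca long 148.22114395093817
lip 1175 [ 0.5298 -0.0761  0.0677] [526.9 -84.8] [48.4 44.8] 68.5
  pca long 106.21092932490737
fixjaw 805 [ 0.5041 -0.1343  0.0566] [ 507.9 -126.7] [40.6 47.5] 66.6
  pca long 166.0786014024048
pad 2946 [0.523  0.1601 0.0101] [523.4 160.1] [43.4 68.6] 23.4
  pca long 112.98362240806759
```

Run:
```python
from h import *
q=q_y(np.radians(60))
ctrl.movep([.5633,.0013,.13],q)
ctrl.movel([.5633,.0013,.058],max_speed=.12)
s=get_state();print('pre',s['time'],s['tcp_pos'],s['contact_force'].round(2),s['wrist_torque'].round(3))
ctrl.close_gripper(25)
s=get_state();print('grip',s['time'],s['tcp_pos'],s['contact_force'].round(2),s['wrist_torque'].round(3),s['width'],np.round(s['qpos'],3))
j0=np.array(s['qpos']);
np.save('j0.npy',j0)
for da in [.04,.08,0,-.04,-.08,0]:
    j=j0.copy();j[6]+=da;ctrl.set_joints(j);s=get_state()
    print(da,round(s['time'],2),round(s['qpos'][6]-j0[6],4),'F',s['contact_force'].round(2),'T',s['wrist_torque'].round(3),'tau7',round(s['tau'][6],3))
```

```text
pre 4.3667 [0.56410158 0.00100299 0.05910076] [ 0.11  0.01 -0.62] [ 0.008 -0.013  0.015]
grip 5.025 [0.56337517 0.00137932 0.05815264] [-0.77  1.06  3.06] [0.095 0.177 0.019] 0.011721892228915485 [-0.123  0.61   0.12   1.878 -0.112  0.66   1.111]
0.04 5.28 0.0391 F [-1.83 -0.37  1.  ] T [0.042 0.105 0.018] tau7 0.203
0.08 5.53 0.0784 F [-0.99  0.32  1.94] T [-0.062  0.143  0.055] tau7 0.191
0 5.78 0.0008 F [-0.44  0.3   1.67] T [-0.018  0.162 -0.064] tau7 -0.457
-0.04 6.03 -0.038 F [-1.06 -0.17  2.41] T [ 0.029  0.125 -0.026] tau7 -0.185
-0.08 6.28 -0.0779 F [-2.1   0.21  2.36] T [0.134 0.084 0.046] tau7 -0.183
0 6.53 -0.0007 F [-0.33  0.1   1.27] T [0.033 0.177 0.063] tau7 0.461
```

Run:
```python
from h import *
j0=np.load('j0.npy')
def meas():
    T=[];t7=[]
    for _ in range(8):
        ctrl.pause(.02);s=get_state();T.append(s['wrist_torque'][2]);t7.append(s['tau'][6])
    return round(np.mean(T),4),round(np.std(T),3),round(np.mean(t7),3),round(s['qpos'][6]-j0[6],4)
for da in [.07,.12,0,-.07,-.12,0]:
    j=j0.copy();j[6]+=da;ctrl.set_joints(j);print(da,meas())
print(get_state()['time'])
```

```text
0.07 (np.float64(0.0103), np.float64(0.048), np.float64(0.074), np.float64(0.0679))
0.12 (np.float64(-0.0096), np.float64(0.019), np.float64(0.046), np.float64(0.1184))
0 (np.float64(-0.025), np.float64(0.048), np.float64(-0.157), np.float64(0.0025))
-0.07 (np.float64(-0.0192), np.float64(0.034), np.float64(-0.072), np.float64(-0.0679))
-0.12 (np.float64(-0.0043), np.float64(0.032), np.float64(-0.045), np.float64(-0.1184))
0 (np.float64(0.0131), np.float64(0.026), np.float64(0.158), np.float64(-0.0026))
8.825
```

Neither way has stiffened within ±0.12 rad, so I'll go a little further each way in small steps and stop at the first clear rise in torque.

Run:
```python
from h import *
j0=np.load('j0.npy')
def meas():
    T=[];t7=[]
    for _ in range(8):
        ctrl.pause(.02);s=get_state();T.append(s['wrist_torque'][2]);t7.append(s['tau'][6])
    return np.mean(T).round(4),np.std(T).round(3),np.mean(t7).round(3),round(s['qpos'][6]-j0[6],4)
for sg in (1,-1):
  for da in [.15,.18,.21,.24]:
    j=j0.copy();j[6]+=da*sg;ctrl.set_joints(j);m=meas();print(da*sg,*m)
    if abs(m[0])>.08: print('stiff');break
  else: continue
  break
print(get_state()['time'],get_state()['width'])
```

```text
0.15 -0.0123 0.047 0.152 0.1461
0.18 -0.0036 0.026 0.019 0.1787
0.21 0.01 0.015 0.018 0.2092
0.24 -0.0024 0.023 0.018 0.2393
-0.15 0.0005 0.04 -0.073 -0.1473
-0.18 -0.0103 0.026 -0.016 -0.1789
-0.21 -0.0077 0.018 -0.016 -0.2092
-0.24 -0.0138 0.037 -0.016 -0.2392
12.1167 0.011537349628706563
```

Run:
```python
from h import *
a=snap('wrist','w2')[0];b=snap('scene','s2')[0];c,d,_=snap('top','t2')
print(get_state()['time'])
z=np.load('scene0.npz')['im']
A=cv2.resize(z[180:280,250:370],(400,333));B=cv2.resize(b[180:280,250:370],(400,333))
cv2.imwrite('pics/cmp.png',np.hstack([A,B]))
```

```text
12.2667
```

View pics/w2.png

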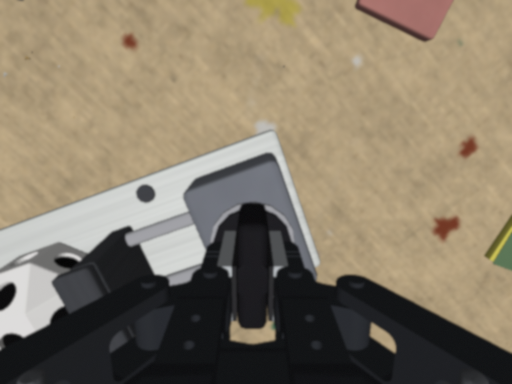

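View pics/cmp.png

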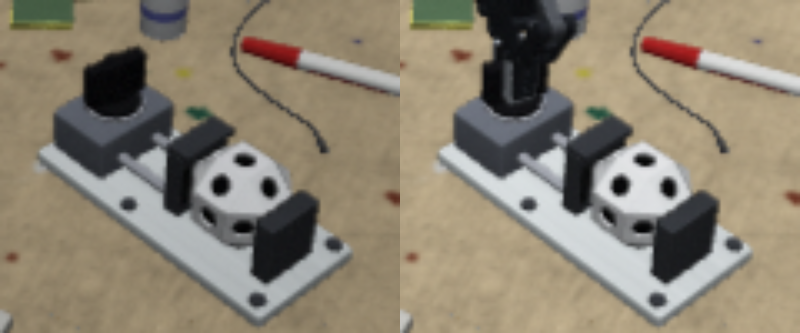

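Run:
```python
from h import *
# predicted pixel motion for opening
i=vision.camera_info
def proj(n,P):
    c=i(n);q=c['R']@P+c['t'];q=c['mtx']@q;return q[:2]/q[2]
u=np.array([.4004,.9164,0]);seat=np.array([.5173,-.1041,0])
for n,f in (('scene','s2'),('top','t2')):
    A=np.load(n+'0.npz')['im'];B=np.load(f+'.npz')['im']
    L=seat+u*.033+[0,0,.069]
    p=proj(n,L);g=(proj(n,L+u*.01)-p)/10
    print(n,'lip px',p.round(1),'px per mm open',g.round(3))
    def shift(P,h=9):
        x,y=np.round(P).astype(int)
        a=cv2.cvtColor(A[y-h:y+h+1,x-h:x+h+1],cv2.COLOR_BGR2GRAY).astype(np.float32);b=cv2.cvtColor(B[y-h:y+h+1,x-h:x+h+1],cv2.COLOR_BGR2GRAY).astype(np.float32)
        W=np.eye(2,3,dtype=np.float32)
        cc,W=cv2.findTransformECC(a,b,W,cv2.MOTION_TRANSLATION,(3,200,1e-6),None,3);return W[:,2].round(3),round(cc,3)
    print(' jaw',shift(p,7),shift(p-g*-3,6)); print(' model',shift(proj(n,seat+[0,0,.05]),8)); print(' fixed',shift(proj(n,seat-u*.036+[0,0,.05]),7))
```

```text
scene lip px [311.  220.9] px per mm open [-0.344 -0.228]
 jaw (array([-0.187, -0.127], dtype=float32), 0.987) (array([-0.097, -0.127], dtype=float32), 0.984)
 model (array([-0.098, -0.006], dtype=float32), 0.996)
 fixed (array([0.008, 0.016], dtype=float32), 1.0)
top lip px [318.5 197.6] px per mm open [-0.447 -0.197]Traceback (most recent call last):
  File "<stdin>", line 17, in <module>
  File "<stdin>", line 16, in shift
cv2.error: OpenCV(4.12.0) /io/opencv/modules/video/src/ecc.cpp:574: error: (-7:Iterations do not converge) NaN encountered. in function 'findTransformECC'
```

Image registration shows the jaw has moved in the opening direction by (-0.19,-0.13) px, while the fixed jaw hasn't moved. So turning j7 negative loosens the clamp. I'll continue that way and watch the torque.

Run:
```python
from h import *
j0=np.load('j0.npy')
for da in [-.4,-.55]:
    j=j0.copy();j[6]+=da;ctrl.set_joints(j);
    T=[]
    for _ in range(4): ctrl.pause(.02);s=get_state();T.append(s['wrist_torque'][2])
    print(da,np.mean(T).round(3),s['tau'][6].round(3),round(s['qpos'][6]-j0[6],3))
    if abs(np.mean(T))>.09: break
b=snap('scene','s3')[0];print(get_state()['time'])
A=np.load('scene0.npz')['im']
def shift(x,y,h):
    a=cv2.cvtColor(A[y-h:y+h+1,x-h:x+h+1],cv2.COLOR_BGR2GRAY).astype(np.float32);c=cv2.cvtColor(b[y-h:y+h+1,x-h:x+h+1],cv2.COLOR_BGR2GRAY).astype(np.float32)
    return [v if np.isscalar(v) else v[:,2] for v in cv2.findTransformECC(a,c,np.eye(2,3,dtype=np.float32),cv2.MOTION_TRANSLATION,(3,200,1e-6),None,3)]
print(shift(311,221,7),shift(322,238,8))
```

```text
-0.4 -0.021 -0.114 -0.396
-0.55 -0.003 -0.106 -0.544
12.9917
[0.9372490239927359, array([-0.47272792, -0.19696096], dtype=float32)] [0.9971504110780213, array([-0.10196164,  0.0441699 ], dtype=float32)]
```

```bash
python3 - <<'E'
from h import *
j0=np.load('j0.npy')
for da in [-1.1,-1.6,-1.9]:
    j=j0.copy();j[6]+=da;ctrl.set_joints(j);s=get_state()
    print(da,s['time'],s['wrist_torque'].round(3),s['contact_force'].round(1),round(s['qpos'][6]-j0[6],3))
ctrl.ungrasp()
p=get_state()['tcp_pos'];ctrl.movel([p[0],p[1],.15],max_speed=.2)
# above model, tool y along clamp x (or opposite)
for a in (-23.6,156.4):
    r=ctrl.ik([.5173,-.1041,.15],q_y(np.radians(a)));print(a,None if r is None else np.round(r,2))
E
python3 - <<'E'
from h import *
b=snap('scene','s4')[0];im,d,s=snap('wrist','w4');print(s['time'],s['qpos'].round(2),s['tcp_pos'])
B=cv2.resize(b[160:290,230:390],(738,600));cv2.imwrite('pics/s4z.png',B)
E
```

```text
-1.1 13.5833 [ 0.636 -0.769  0.009] [ 3.5  2.6 -0.8] -1.096
-1.6 14.1333 [ 0.649 -1.037 -0.035] [ 5.1  2.4 -1.6] -1.597
-1.9 14.525 [ 0.528 -1.129 -0.049] [ 5.5  2.9 -3. ] -1.898
-23.6 [ 0.13  0.44  0.03  1.87 -0.01  0.83 -0.24]
156.4 [-0.42  0.59  0.91  1.88 -0.57  0.95 -2.79]
15.8917 [-0.14  0.49  0.14  1.79 -0.09  0.87 -0.81] [0.56241467 0.00148349 0.14872265]
```

View pics/s4z.png

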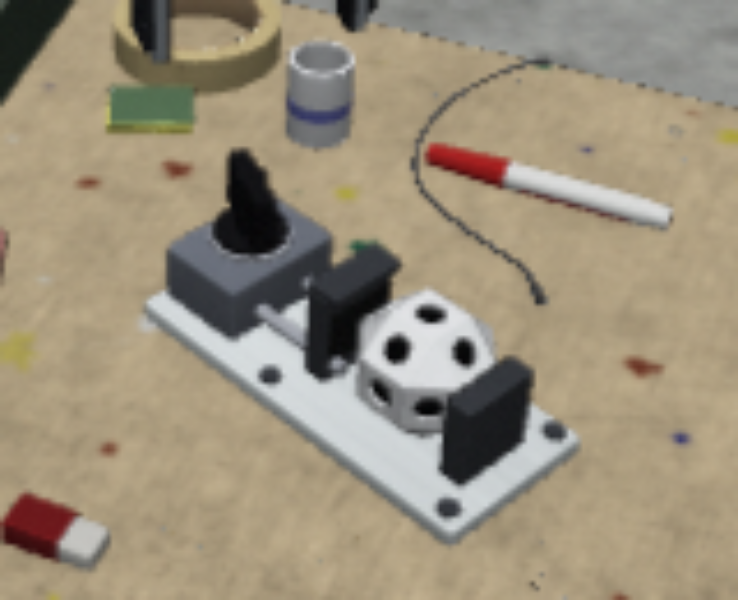

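View pics/w4.png

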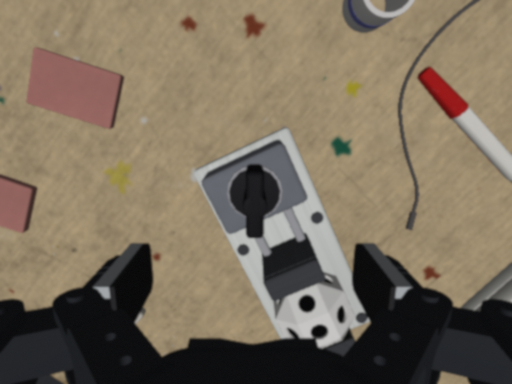

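The jaw now stands well clear: there is an open gap beside the model at about (380,310) in the zoomed view, and the model hasn't moved. Next I'll grip the model.

Run:
```python
from h import *
q=q_y(np.radians(-23.6))
ctrl.movep([.5173,-.1043,.14],q)
ctrl.movel([.5173,-.1043,.05],max_speed=.12)
ctrl.movel([.5173,-.1043,.018],max_speed=.05)
s=get_state();print('pre',s['time'],s['tcp_pos'],s['contact_force'].round(2))
ctrl.close_gripper(22)
s=get_state();print('grip',s['time'],s['tcp_pos'],s['width'],s['contact_force'].round(2))
im,d,s=snap('wrist','w5'); b=snap('scene','s5')[0]
cv2.imwrite('pics/s5z.png',np.hstack([cv2.resize(b[160:290,230:390],(369,300)),cv2.resize(im,(400,300))]))
np.save('zg.npy',get_state()['tcp_pos'])
```

```text
pre 18.2333 [ 0.51739023 -0.10432951  0.01800026] [1.17 0.09 0.68]
grip 18.5833 [ 0.51760687 -0.10439039  0.01838617] 0.05973380614909637 [0.54 0.58 2.68]
```

View pics/s5z.png

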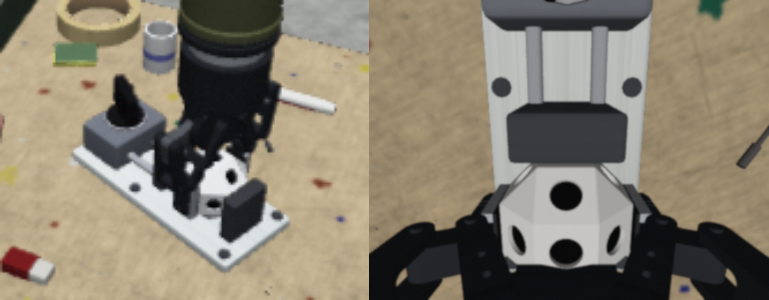

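The grip reads 59.7 mm and is centred, and the jaw lip is clear. Now I'll lift straight up and carry it.

Run:
```python
from h import *
p=np.load('zg.npy')
ctrl.movel([p[0],p[1],p[2]+.01],max_speed=.03);s=get_state();print(s['time'],s['contact_force'].round(2),s['width'])
ctrl.movel([p[0],p[1],.15],max_speed=.1)
q=q_y(np.radians(23.4))
ctrl.movep([.5234,.1601,.15],q);s=get_state();print(s['time'],s['tcp_pos'],s['contact_force'].round(2),s['width'])
zp=p[2]-.002
ctrl.movel([.5234,.1601,zp+.015],max_speed=.1)
s=get_state();print(s['time'],s['tcp_pos'],s['contact_force'].round(2),s['width'])
im,d,s=snap('wrist','w6'); b=snap('scene','s6')[0];t=snap('top','t6')[0]
cv2.imwrite('pics/s6z.png',np.hstack([cv2.resize(b[160:290,140:300],(369,300)),cv2.resize(im,(400,300))]))
```

```text
19.175 [ 0.07 -0.37  0.  ] 0.05979656931003278
21.575 [0.52379287 0.15772148 0.14978969] [-0.28 -1.13 -0.53] 0.0597535864721975
22.9083 [0.52381618 0.16020896 0.03191474] [ 0.03  1.01 -1.02] 0.059632679738543595
```

View pics/s6z.png

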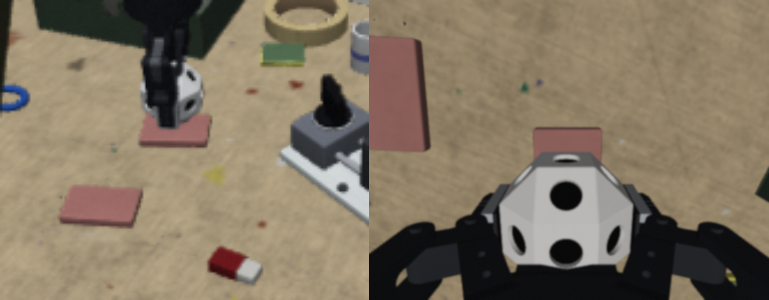

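The model is held upright and centred over the farther pad. I'll lower it slowly while watching the force.

Run:
```python
from h import *
p=np.load('zg.npy');zp=p[2]-.002
def f():
    F=[]
    for _ in range(5): ctrl.pause(.02);F.append(get_state()['contact_force'][2])
    return np.mean(F)
f0=f();print('f0',f0)
for dz in [.003,.0015,.0005,-.0003,-.001]:
    ctrl.movel([.5234,.1601,zp+dz],max_speed=.015);g=f()-f0;s=get_state();print(dz,s['tcp_pos'].round(4),round(g,2))
    if g>1.8: break
ctrl.ungrasp();s=get_state();print(s['time'],s['contact_force'].round(2),s['width'])
x=s['tcp_pos'];ctrl.movel([x[0],x[1],.06],max_speed=.06);ctrl.movel([x[0],x[1],.2],max_speed=.15)
im,d,s=snap('wrist','w7'); b,d2,_=snap('scene','s7');t,d3,_=snap('top','t7')
print(s['time'])
cv2.imwrite('pics/s7z.png',np.hstack([cv2.resize(b[160:290,140:380],(400,300)),cv2.resize(im,(400,300))]))
for n,im_,dd in(('wrist',im,d),('scene',b,d2)):
    C=cloud(n,dd,(s['tcp_pos'],s['eef_rot']));X,Y,Z=[C[...,i] for i in range(3)]
    m=(dd>0)&(np.hypot(X-.5234,Y-.1601)<.045)&(Z>.02)&(Z<.1);P=C[m]
    r=cv2.minAreaRect((P[:,:2]*1000).astype(np.float32));print(n,np.round(r[0],1),np.round(r[1],1),'top',np.percentile(P[:,2],95))
    m&=Z>np.percentile(P[:,2],95)-.003;r=cv2.minAreaRect((C[m][:,:2]*1000).astype(np.float32));print('  top facet',np.round(r[0],1),np.round(r[1],1))
```

```text
f0 -1.1936684708575327
0.003 [0.5235 0.1601 0.0195] 0.13
0.0015 [0.5234 0.1601 0.0178] -0.1
0.0005 [0.5234 0.1601 0.0168] -0.38
-0.0003 [0.5235 0.1602 0.0161] 0.74
-0.001 [0.5235 0.1601 0.0155] 2.06
25.8917 [ 0.77  0.13 -0.51] 0.08551405893359366
27.8667
wrist [523.5 160.2] [60.  60.1] top 0.06976767512884391
  top facet [523.6 160.4] [31.9 32.1]
scene [515.  156.3] [45.6 59.7] top 0.06992157826170436
  top facet [520.8 159.2] [28.9 32.5]
```

View pics/s7z.png

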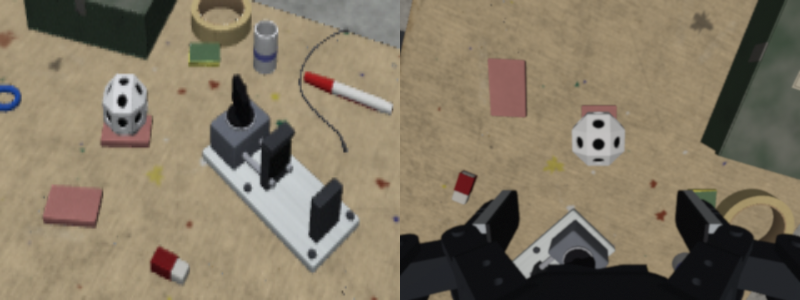

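The model stands upright on the farther pad with its top at 70 mm, centred to within 1 mm in the wrist view. The clamp is open and the other objects haven't been touched.

Run:
```python
from h import *
from station import ticket
ticket.close_job();print(get_state()['time'])
```

```text
the job is handed in; nothing more can be done
the job is handed in; nothing more can be done
```

The model is out of the clamp and standing upright in the middle of the farther pink pad. The clamp is left open, and I handed the job in at about 28 s of the 58 s.

- **Knob direction:** I couldn't feel which way the thread runs. The torque stayed within noise (about 0.02 N m) out to 0.24 rad each way. Comparing camera pictures showed the jaw opening when the knob turned clockwise from above, and a second check further round confirmed it. The trial the other way went to 0.24 rad without measurable stiffening.
- **Loosening:** I turned the knob 1.9 rad clockwise, to an estimated 2.0 rad. The pictures show the jaw well clear of the model.
- **Lift and placing:** I held the model with 22 N; the finger opening stayed near 59.7 mm throughout. It touched down on the pad with about 2 N before I let go.
- **Final checks:** The wrist camera puts the model within about 0.5 mm of the measured pad centre, with its top 70 mm above the table as expected. The scene camera's reading of the top face was about 3 mm off that, which I put down to it seeing only one side. In the last pictures the marker, eraser and white sleeve look undisturbed; I checked those by eye only.

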